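# Take the spinner cap off the desk fan

## Robot

A 7-joint arm with a two-finger parallel gripper is mounted at the origin on a cart in front of the work surface, level with it; the furniture and walls round the work are solid. World frame = base frame: x ahead of the robot, y to its left, z up, the work surface at z = 0. Lengths are in m, angles in rad, forces in N, time in s.
With the tool pointing down it reaches from about 0.35 to 0.775 m from the base axis. Payload 3.1 kg.
Tool frame: the origin (TCP) lies midway between the tips of the shut fingers; the grasp point (between the pads) lies 19 mm behind it; z points along the fingers, y is the line along which they close (so a half turn about z gives the same grasp; the last joint's range is limited). The gripper opens to 85 mm and grips with 20 to 120 N. Pads are 22 mm wide; open, the fingers measure 114 mm over their backs; the gripper's body (76 mm by 85 mm) begins 54 mm behind the grasp point. The pads swing forward as they close: fully open they stand 13 mm farther back than shut.
Start: joints at [-1.153, 0.311, 0.014, 1.512, -0.004, 1.319, -0.027], TCP at [0.244, 0.493, 0.199] pointing down, gripper open.
Joint ranges: [-2.7, 2.7], [-0.3, 1.91], [-1.27, 1.3], [0.12, 2.57], [-1.44, 4.58], [0.2, 2.03], [-3.05, 3.05]. Speed limits (rad/s): [2.79, 2.79, 3.14, 3.14, 3.14, 3.14, 3.14].

## Interface

Orientations are given as a rotation vector (axis times angle).
In Python, from workcell import ctrl gives the robot as it stands.
- The arm moves only by the tool arm_command, never from a script. Its argument "targets" is one flat list of numbers, 4 for each row, row after row: the shift along the world's x, y, z in fractions of the full range, 1 being 50 cm, then the turn about the world's z in parts of the range, where 1.0 means 60 degrees. A call has 1 to 5 rows; each row is the pose to reach, as a shift and turn from the pose commanded when the call began; what a row does not reach only later rows make up. A row lasts 1/8 s, in which the tool goes at most 62.5 mm and 10.7 degrees, less where a joint would pass 70% of its speed; a pose out of reach is approached as far as the arm can. Shift and turn numbers lie between -1 and 1, and a call with a number outside is refused. A call with a gripper value outside its range is refused whole. "claw" is the opening, from -1 (shut) to 1 (fully open), set as the call begins (left out, the last holds). The fingers move at their own pace and stop on an object; "force" is the grip in N (left out, the last holds). Time passes only in rows, so rows that repeat a pose let the fingers close. It gives the time, the measured TCP pose, the force, the opening and the grip force at its end, in the units of the state.
- ctrl.state(): the state, without advancing time (a new reading comes with each control period).
- ctrl.read_camera(name): name is "scene" or "top"; returns a dict with "img" (420x560x3 uint8, red, green, blue), "intrinsics" (3x3 intrinsics, pixels), "k1" (the pictures are not rectified: a ray, as slopes to the right and down, at radius r is drawn at 1 + k1 r^2 times it, then the intrinsics apply), "position" and "orientation" of the camera in the world. Camera axes: x right, y up, looking along -z (the intrinsics and any distortion apply to the point x, -y, -z); pixel columns grow to the right and rows downward; lengths in m; the calibration is good to about 2 mm. A picture is of the moment at which its call begins. There is no depth.
- ctrl.hand_in(): hands the job in; it is judged then, once.
The state is a dict: "t": time; "joint_positions": joint angles; "qvel": joint speeds; "tau": joint torques, N m; "ee_pos": TCP position; "ee_rot": TCP orientation; "wrist_force": force on the tool from outside, world axes, zero at the start; "torque": the same for the moment, N m; "opening": finger opening in m; "gripper_force": force on a finger pad.
Only numpy, scipy, OpenCV 4.12 (cv2) and the standard library are available. Lean on these libraries where they do the work, as an engineer would, in place of code of your own. Each camera call takes 0.05 s, during which the arm holds its last target. There are 200 camera calls.

## Task

The desk fan is tipped face up for cleaning, its front guard already off and its blades wedged, and the spinner cap in the middle that holds the blades on has to come off. Some of these fans have a right-hand thread and some a left-hand one, so find out which way this cap loosens, unscrew it and lift it straight up off the hub. Finish while still holding the cap in the gripper, motionless over the fan with its lower rim at least 5 cm above the hub, and leave the things lying round the fan where they are.

Things in the scene. Friction and masses are not known exactly. Their poses are not given: they have to be found in the camera images.
- fan: White desk fan, heavy, will not shift: round foot 132 mm wide, U-shaped yoke along its y axis, 218 mm over the tilt knobs, blade rim 175 mm across with its top at z 101 mm, five grey blades below z 100 mm. Origin: underside of the foot, on the blade axis; z up along that axis. The rotor cannot turn: an eraser is wedged between a blade tip and the rim.
- hub_top (a point): Centre of the flat top of the grey hub (47 mm across), 104 mm above the desk, on the blade axis: the seat of the cap. A threaded boss, 18 mm high and 29 mm over the threads, stands on it inside the cap (about 2 mm play sideways). Fingertips that stay 3 mm or more above this point clear hub, blades and rim at any yaw.
- spinner_cap: Grey screw cap on the hub, 34.5 mm high: ribbed skirt 41 mm across up to 22 mm, domed above, hollow, about 30 g. Origin: centre of its lower rim; z up. Coarse thread, hand unknown. Tightening: stops dead within 0.05 rad. Loosening: turns easily, rising 3.8 mm per rad over 1.05 rad; free to lift straight off from 1.15 to 1.6 rad, then a stop. Screwed on, it cannot be pulled off.
- front_guard: The fan's round white front guard, a wire dome 175 mm across and 35 mm high, lying on the desk to the left of the fan, rim down. Origin: centre of its underside. Leave it where it lies.
- screwdriver: Screwdriver with a black handle, 150 mm long, lying on the desk mat to the right in front of the fan. Origin: middle of its length, underside. Leave it where it lies.
- brush: Flat dusting brush with a wooden handle, 160 mm long, lying on the desk to the left in front of the fan. Origin: middle of its length, underside. Leave it where it lies.
- mint_tin: Flat hinged tin, 47 x 64 x 18 mm, lying on the desk mat to the right of the screwdriver. Origin: centre of its underside. Leave it where it lies.
Not all that is in view belongs to the job. What is shaped like the spinner_cap but black or purple is not meant.

How it is judged:
On the way:
1. the cap is lifted off the boss along its axis: lower rim over 16 mm above the hub, within 20 mm of the axis, upright to about 20 degrees (z of spinner_cap in the frame of hub_top above 0.016 m and horizontal distance between spinner_cap and hub_top below 0.02 m and angle between spinner_cap's own z axis and vertical below 0.35 rad), for 0.05 s.
At the end, for the whole second after the job is handed in: the fingers hold the cap still, its lower rim at least 45 mm above the hub's top and within 100 mm of the blade axis, touching nothing of the fan (z of spinner_cap in the frame of hub_top above 0.045 m and horizontal distance between spinner_cap and hub_top below 0.1 m and contact force between the fingers and spinner_cap above 2 N and contact force between spinner_cap and fan below 0.1 N and linear speed of spinner_cap below 0.03 m/s); the arm keeps its last pose, push and grip.
It fails at once if the front guard is moved by more than 25 mm (distance of front_guard from where it was at the start of the episode above 0.025 m).
It fails at once if the screwdriver is moved by more than 25 mm (distance of screwdriver from where it was at the start of the episode above 0.025 m).
It fails at once if the brush is moved by more than 25 mm (distance of brush from where it was at the start of the episode above 0.025 m).
It fails at once if the tin is moved by more than 25 mm (distance of mint_tin from where it was at the start of the episode above 0.025 m).
It also fails if it takes over 45 s, if anything falls off the work surface, if the arm or the gripper's body presses on something with over 40 N, if the wrist force passes 120 N, or if a joint passes its speed limit or range.

## Working session

There is one attempt and no reset: what is moved stays moved. The work goes in short steps, Python scripts to look and compute and a tool call to move; the robot and the scene stay as the last step left them, time stands still between calls to the robot, and variables do not carry over. Pictures are saved under pics/ and viewed, at most 10 in all, crops included, and the job is handed in when it is done.

Besides the shell and the picture viewer there is one more tool, called as name(argument=value, ...) on one line, values as JSON. arm_command: Moves the arm, as the interface text tells. Its arguments: {"type":"object","properties":{"targets":{"type":"array","items":{"type":"number"}},"claw":{"type":"number"},"force":{"type":"number"}},"required":["targets"]}

```bash
mkdir -p pics; cat > h.py <<'E'
import numpy as np, cv2
from scipy.spatial.transform import Rotation as R
from workcell import ctrl
def ray(c,u,v):
    K=np.array(c["intrinsics"]);xd=np.array([(u-K[0,2])/K[0,0],(v-K[1,2])/K[1,1]])
    s=xd.copy()
    for _ in range(50): s=xd/(1+c["k1"]*(s@s))
    o=np.array(c["orientation"]); M=R.from_rotvec(o).as_matrix() if o.size==3 else o
    return np.array(c["position"]),M@np.array([s[0],-s[1],-1])
def atz(c,u,v,z):
    p,d=ray(c,u,v); return p+d*(z-p[2])/d[2]
E
python3 - <<'E'
from h import *
for n in("scene","top"):
    c=ctrl.read_camera(n); cv2.imwrite(f"pics/{n}0.png",c["img"][:,:,::-1])
    print(n,c["position"],c["orientation"],c["intrinsics"],c["k1"])
print(ctrl.state())
E
```

```text
scene [-0.00278204 -0.72704598  0.80565354] [ 0.8983766  -0.25995587 -0.51526246] [[411.55769703   0.         278.4056559 ]
 [  0.         411.55769703 208.71445945]
 [  0.           0.           1.        ]] -0.03174234684065315
top [0.24122267 0.10164319 1.36430969] [ 0.15349732 -0.17426689 -1.66035258] [[542.22913765   0.         285.40352995]
 [  0.         542.22913765 216.05421752]
 [  0.           0.           1.        ]] 0.07270150885696472
{'t': 0.1, 'joint_positions': array([-1.15269127,  0.31164656,  0.01397378,  1.51288486, -0.00438068,
        1.31916563, -0.02720727]), 'qvel': array([ 0.00147098, -0.00204443,  0.00012405, -0.00539709, -0.00047449,
       -0.0004304 ,  0.00032716]), 'tau': array([ 7.67329566e-04, -3.80861557e+01,  1.46822906e-01, -2.31241518e+01,
        1.23682298e-02,  8.14602943e-03,  8.26386469e-06]), 'ee_pos': array([0.24375128, 0.49225429, 0.19843401]), 'ee_rot': array([-0.71568739, -3.05860024,  0.00320401]), 'wrist_force': array([-0.84988645,  0.80792103,  0.13646824]), 'torque': array([-0.04607742,  0.00322655,  0.00334496]), 'gripper_force': 0.0, 'opening': 0.08510474827061747}
```

View pics/scene0.png

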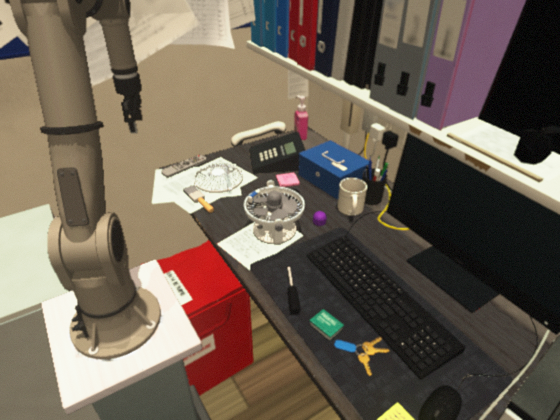

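View pics/top0.png

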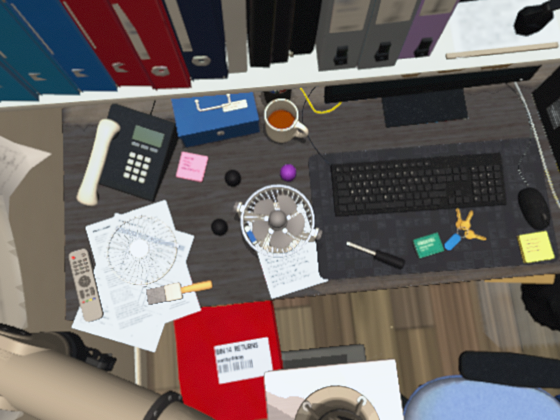

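The fan is at about (278,219) in the top view and (274,208) in the scene view. There are four cap-like candidates in the top view: grey on the hub at (279,219), black at (233,178) and (220,227), and purple at (288,172). The grey one on the hub fits the description. I'll confirm that in one enlarged crop.

```bash
python3 - <<'E'
from h import *
a=cv2.imread("pics/top0.png")[175:265,220:340]; b=cv2.imread("pics/scene0.png")[165:255,215:335]
f=lambda i:cv2.resize(i,None,fx=5,fy=5,interpolation=cv2.INTER_CUBIC)
cv2.imwrite("pics/crop.png",cv2.resize(np.vstack([f(a),f(b)]),None,fx=.66,fy=.66))
E
```

```text
(no output)
```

View pics/crop.png

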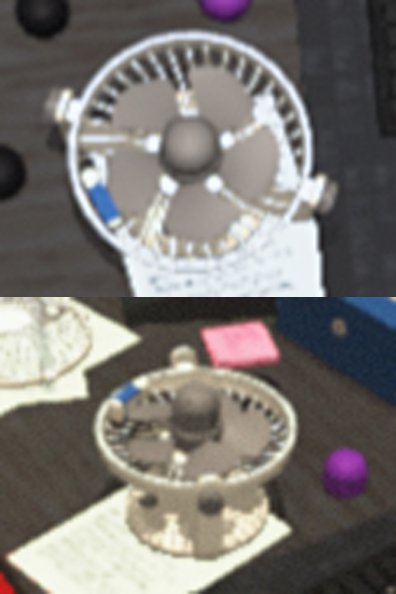

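The crop shows the grey domed cap on the hub, at crop (190,147), which is top-view pixel (277.6,219.5). In the scene view it is at about (275,198), with the rim centre near (274.5,207). The black and purple ones lie on the desk, so this is the right cap.

```bash
python3 - <<'E'
from h import *
c=ctrl.read_camera("top");s=ctrl.read_camera("scene")
print("cap",atz(c,277.6,219.5,.124),"rim",atz(c,277.7,219.2,.1),"scene cap",atz(s,275,197.7,.124),"rim",atz(s,274.5,207,.1))
for n,p in dict(bl1=(220,227),bl2=(233,178),pur=(288,172),knobL=(239,207),knobR=(318,233),guard=(142,248)).items(): print(n,atz(c,*p,.03))
st=ctrl.state();print(R.from_rotvec(st["ee_rot"]).as_matrix().round(3))
E
```

```text
cap [0.49279669 0.09172036 0.124     ] rim [0.49836697 0.09122359 0.1       ] scene cap [0.49558518 0.08715692 0.124     ] rim [0.48796815 0.07757503 0.1       ]
bl1 [0.50659247 0.2360593  0.03      ]
bl2 [0.63016107 0.19399938 0.03      ]
pur [0.6326785  0.05293327 0.03      ]
knobL [0.55318123 0.18481192 0.03      ]
knobR [ 0.4679673  -0.00625741  0.03      ]
guard [0.4724367  0.43075062 0.03      ]
[[-0.896  0.444 -0.001]
 [ 0.444  0.896 -0.001]
 [-0.    -0.001 -1.   ]]
```

Careful with the scale: shifts go in shares of 50 cm and turns go in shares of 60 degrees. That gives: -0.2 m / 0.5 = -0.4, 0.05 m / 0.5 = 0.1, -27 degrees / 60 = -0.45.

arm_command(targets=[0.05,-0.08,0.02,-0.0833,0.1,-0.16,0.04,-0.1833,0.15,-0.24,0.04,-0.2667,0.2,-0.32,0.04,-0.35,0.25,-0.4,0.04,-0.45], claw=1)

```text
t: 0.82
ee_pos: [0.3697, 0.2915, 0.2194]
ee_rot: [1.415, 2.805, 0.0]
wrist_force: [0.1, 0.1, 0.2]
opening: 0.0854
gripper_force: 0.0
```

Converted, -0.2 m / 0.5 = -0.4, -0.16 m / 0.5 = -0.32, -26 degrees / 60 = -0.4333.

arm_command(targets=[0.05,-0.08,0,-0.0833,0.1,-0.16,0,-0.1833,0.15,-0.24,0,-0.2667,0.2,-0.32,0,-0.35,0.25,-0.4,0,-0.4333])

```text
t: 1.45
ee_pos: [0.4945, 0.0917, 0.2193]
ee_rot: [-2.008, -2.416, -0.0]
wrist_force: [-0.1, 0.5, -0.4]
opening: 0.0854
gripper_force: 0.0
```

arm_command(targets=[0,0,0,0,0,0,0,0,0,0,0,0])

```text
t: 1.82
ee_pos: [0.4933, 0.0947, 0.2192]
ee_rot: [-2.001, -2.421, -0.0]
wrist_force: [-0.8, -0.7, 0.2]
opening: 0.0852
gripper_force: 0.0
```

```bash
python3 - <<'E'
from h import *
f=lambda i:cv2.resize(i,None,fx=4,fy=4,interpolation=cv2.INTER_CUBIC)
s=ctrl.read_camera("scene");c=ctrl.read_camera("top")
a=c["img"][175:265,220:320,::-1]; b=s["img"][145:235,225:325,::-1]
cv2.imwrite("pics/c2.png",np.hstack([f(a),f(b)]))
st=ctrl.state();print(st["ee_pos"],st["joint_positions"])
E
```

```text
[0.49351826 0.09443646 0.21935482] [-0.59485494  0.21021701  0.45046022  1.61503198 -0.09412725  1.3379854
  0.05777104]
```

View pics/c2.png

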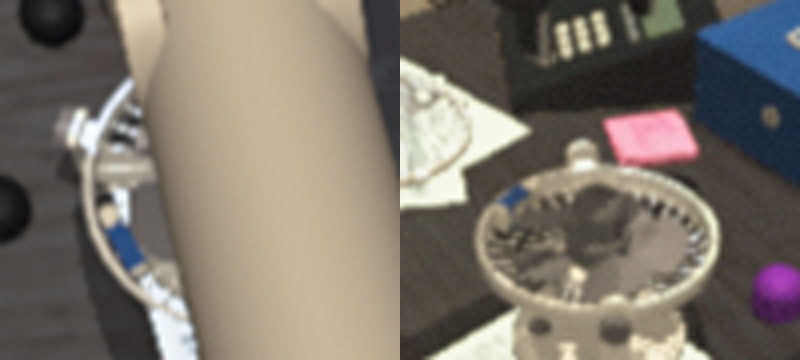

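```bash
python3 - <<'E'
from h import *
s=ctrl.read_camera("scene");c=ctrl.read_camera("top")
def proj(c,P):
    M=R.from_rotvec(c["orientation"]).as_matrix();q=(P-np.array(c["position"]))@M
    x=np.c_[q[:,0],-q[:,1]]/-q[:,2:];x=x*(1+c["k1"]*(x**2).sum(1,keepdims=True));K=np.array(c["intrinsics"])
    return x*K[0,0]+K[:2,2]
t=np.linspace(0,6.283,100)
circ=lambda x,y,r,z:np.c_[x+r*np.cos(t),y+r*np.sin(t),z+0*t]
x,y=.495,.09
for n,k in(("top",c),("scene",s)):
    cap=proj(k,np.vstack([circ(x,y,.0205,.104),circ(x,y,.0205,.126),circ(x,y,.014,.135),circ(x,y,.004,.1385)]));rim=proj(k,circ(x,y,.0875,.101))
    print(n,"cap",cap.min(0),cap.max(0),"rim",rim.min(0),rim.max(0))
st=ctrl.state();M=R.from_rotvec(st["ee_rot"]).as_matrix()
for w in(-.05,.05):print("tip",proj(s,(st["ee_pos"]+M@np.array([0,w,-.013]))[None]))
print("px shift per +1cm x,y top:",proj(c,np.array([[.505,.09,.12],[.495,.1,.12]]))-proj(c,np.array([[.495,.09,.12]])))
print("scene:",proj(s,np.array([[.505,.09,.12],[.495,.1,.12]]))-proj(s,np.array([[.495,.09,.12]])))
im=s["img"][90:210,200:340,::-1];cv2.imwrite("pics/c3.png",cv2.resize(im,None,fx=5,fy=5,interpolation=cv2.INTER_CUBIC))
E
```

```text
top cap [269.44309201 209.75553206] [287.03008606 228.70642722] rim [241.50016335 184.85154517] [315.15196438 257.08063685]
scene cap [267.10767868 191.30395931] [281.4937756  207.18604555] rim [243.95599753 186.78418237] [304.65921899 222.84998238]
tip [[258.93941447 170.60134758]]
tip [[286.43078258 157.71489078]]
px shift per +1cm x,y top: [[-0.39892297 -4.15820099]
 [-4.25250578  0.40021703]]
scene: [[ 2.97252053 -1.06674093]
 [-1.81576329 -1.72423048]]
```

View pics/c3.png

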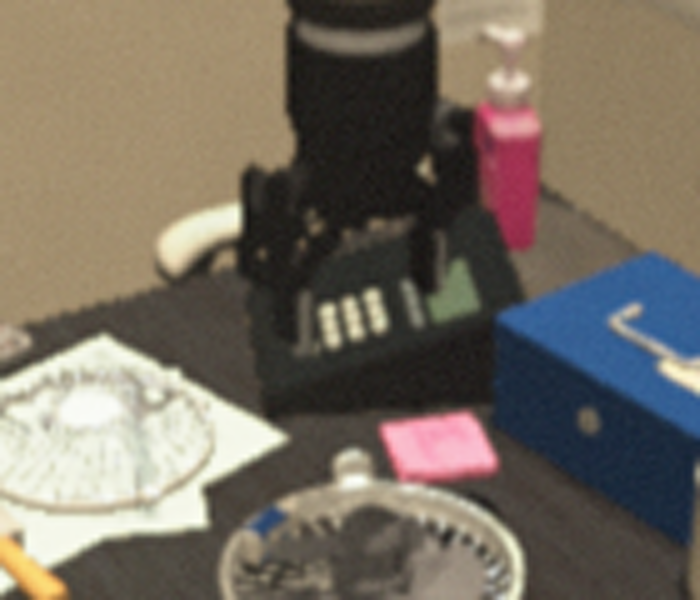

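The gripper is open above the fan, with its tips at about crop (300,345) and (430,290). The refined cap axis is about (0.495, 0.091).

Converted, -0.065 m / 0.5 = -0.13, -0.045 m / 0.5 = -0.09.

arm_command(targets=[0.003,-0.007,-0.04,0,0.003,-0.007,-0.09,0,0.003,-0.007,-0.13,0,0.003,-0.007,-0.13,0,0.003,-0.007,-0.13,0])

```text
t: 2.65
ee_pos: [0.4961, 0.0897, 0.1553]
ee_rot: [2.004, 2.418, 0.002]
wrist_force: [0.7, -0.1, -0.3]
opening: 0.0856
gripper_force: 0.0
```

Converted, -0.046 m / 0.5 = -0.092, -0.03 m / 0.5 = -0.06.

arm_command(targets=[0,0,-0.03,0,0,0,-0.06,0,0,0,-0.092,0,0,0,-0.092,0,0,0,-0.092,0])

```text
t: 3.28
ee_pos: [0.4957, 0.0894, 0.1084]
ee_rot: [2.005, 2.418, -0.0]
wrist_force: [-0.1, 0.6, 0.5]
opening: 0.0855
gripper_force: 0.0
```

Converted, 0.0015 m / 0.5 = 0.003, -0.001 m / 0.5 = -0.002.

arm_command(targets=[-0.001,0.003,-0.002,0,-0.001,0.003,-0.002,0,-0.001,0.003,-0.002,0,-0.001,0.003,-0.002,0,-0.001,0.003,-0.002,0], claw=-1, force=40)

```text
t: 3.9
ee_pos: [0.4951, 0.0909, 0.1074]
ee_rot: [2.006, 2.418, 0.0]
wrist_force: [0.4, -1.0, -0.1]
opening: 0.0001
gripper_force: 0.0
```

arm_command(targets=[0,0,0,0,0,0,0,0,0,0,0,0])

```text
t: 4.28
ee_pos: [0.4951, 0.0909, 0.1074]
ee_rot: [2.006, 2.418, 0.0]
wrist_force: [0.6, 0.3, -0.3]
opening: -0.0002
gripper_force: 0.0
```

```bash
python3 - <<'E'
from h import *
st=ctrl.state();print({k:np.round(st[k],4) for k in("ee_pos","wrist_force","torque","opening","gripper_force","joint_positions")})
s=ctrl.read_camera("scene");im=s["img"][130:230,220:330,::-1];cv2.imwrite("pics/c4.png",cv2.resize(im,None,fx=5,fy=5,interpolation=cv2.INTER_CUBIC))
E
```

```text
{'ee_pos': array([0.4951, 0.0909, 0.1074]), 'wrist_force': array([ 0.6183,  0.3339, -0.3229]), 'torque': array([-0.023 ,  0.0075, -0.0083]), 'opening': np.float64(-0.0002), 'gripper_force': np.float64(0.0), 'joint_positions': array([-0.569 ,  0.304 ,  0.4388,  1.79  , -0.1448,  1.0793,  0.1067])}
```

View pics/c4.png

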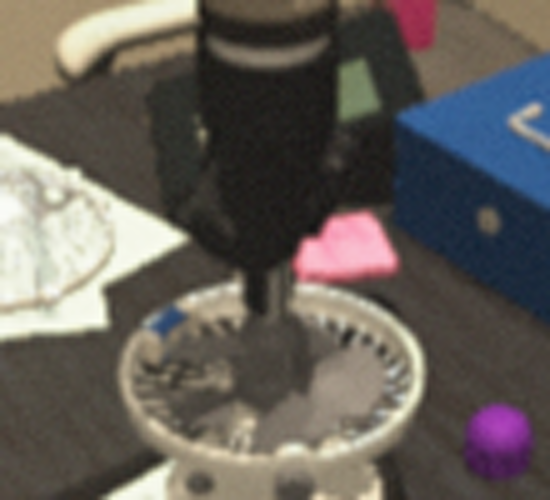

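The fingers shut fully (opening 0) and missed the cap. They end at about crop (268,312), behind or above the cap at (270,350). I'll compare that with the projection of the TCP.

```bash
cat >> h.py <<'E'
def proj(c,P):
    P=np.atleast_2d(P);M=R.from_rotvec(c["orientation"]).as_matrix();q=(P-np.array(c["position"]))@M
    x=np.c_[q[:,0],-q[:,1]]/-q[:,2:];x=x*(1+c["k1"]*(x**2).sum(1,keepdims=True));K=np.array(c["intrinsics"])
    return x*K[0,0]+K[:2,2]
E
python3 - <<'E'
from h import *
s=ctrl.read_camera("scene");c=ctrl.read_camera("top");st=ctrl.state();e=st["ee_pos"]
print("tcp px scene",proj(s,e),"crop",(proj(s,e)-[220,130])*5)
for z in(.12,.14,.16,.2):print(z,(proj(s,[e[0],e[1],z])-[220,130])*5)
print(s["position"],s["orientation"],c["position"],c["orientation"])
im=s["img"][165:220,245:310,::-1];cv2.imwrite("pics/c5.png",cv2.resize(im,None,fx=10,fy=10,interpolation=cv2.INTER_CUBIC))
E
```

```text
tcp px scene [[274.1686059  201.80865953]] crop [[270.84302949 359.04329766]]
0.12 [[270.77309526 341.23424879]]
0.14 [[270.66051279 312.51092112]]
0.16 [[270.54585767 283.19024146]]
0.2 [[270.31011981 222.68554266]]
[-0.00278204 -0.72704598  0.80565354] [ 0.8983766  -0.25995587 -0.51526246] [0.24122267 0.10164319 1.36430969] [ 0.15349732 -0.17426689 -1.66035258]
```

View pics/c5.png

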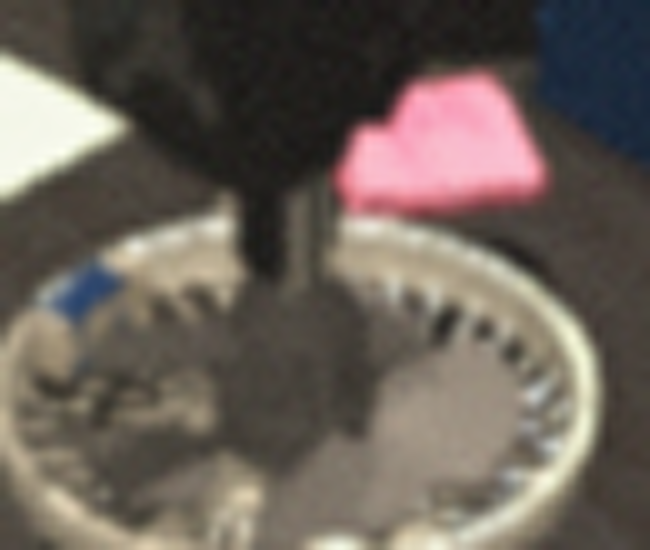

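```bash
python3 - <<'E'
from h import *
s=ctrl.read_camera("scene");c=ctrl.read_camera("top");st=ctrl.state()
print("origin: scene",proj(s,[0,0,0]),"top",proj(c,[0,0,0]))
print("rot",R.from_rotvec(st["ee_rot"]).as_matrix().round(3).tolist(),st["joint_positions"].round(3))
a=s["img"][90:220,200:340,::-1];b=c["img"][165:295,190:330,::-1]
f=lambda i:cv2.resize(np.ascontiguousarray(i),None,fx=2.85,fy=2.85*1.0,interpolation=cv2.INTER_CUBIC)
A=f(a)
e=st["ee_pos"];M=R.from_rotvec(st["ee_rot"]).as_matrix()
for z in(0,-.073,-.15):
    for dx,dy in((0,0),(.038,0),(-.038,0),(0,.0425),(0,-.0425)):
        p=(proj(s,e+M@np.array([dx,dy,z]))[0]-[200,90])*2.85;cv2.circle(A,tuple(int(v) for v in p),2,(0,0,255) if z==0 else (0,255,0) if z>-.1 else (255,255,0),-1)
cv2.imwrite("pics/c6.png",np.hstack([A,f(b)]))
E
```

```text
origin: scene [[117.81761961 321.12566565]] top [[336.5502015  431.06390779]]
rot [[-0.185, 0.983, 0.0], [0.983, 0.185, -0.0], [-0.0, 0.0, -1.0]] [-0.569  0.304  0.439  1.79  -0.145  1.079  0.107]
```

View pics/c6.png

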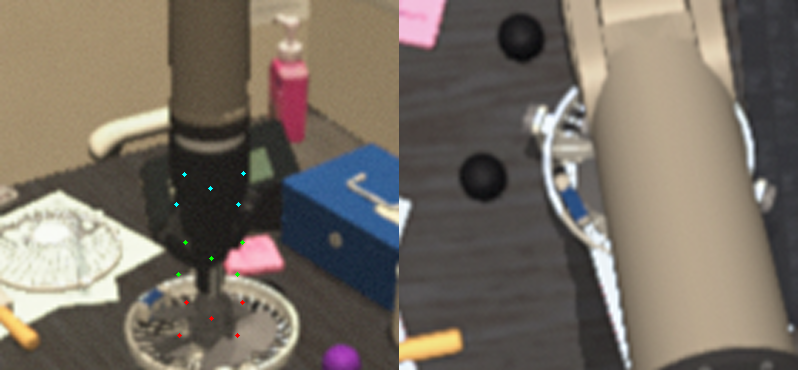

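Both cameras agree on the robot base, so I need to check the reported TCP against the image. The start picture shows the gripper against a plain wall, so I'll use that.

```bash
python3 - <<'E'
from h import *
s=ctrl.read_camera("scene")
im=cv2.resize(cv2.imread("pics/scene0.png")[50:150,80:190],None,fx=5,fy=5,interpolation=cv2.INTER_CUBIC)
M=R.from_rotvec([-0.71568739,-3.05860024,0.00320401]).as_matrix();e=np.array([.24375,.49225,.19843])
for w,z in((0,0),(.0425,-.013),(-.0425,-.013),(0,-.073)):
    p=(proj(s,e+M@np.array([0,w,z]))[0]-[80,50])*5;print(w,z,p);cv2.circle(im,tuple(int(v) for v in p),4,(0,0,255),-1)
cv2.imwrite("pics/c7.png",im)
E
```

```text
0 0 [300.0422754  447.55779172]
0.0425 -0.013 [307.42537447 398.89287775]
-0.0425 -0.013 [283.96595442 460.68884458]
0 -0.073 [276.75127257 340.30970196]
```

View pics/c7.png

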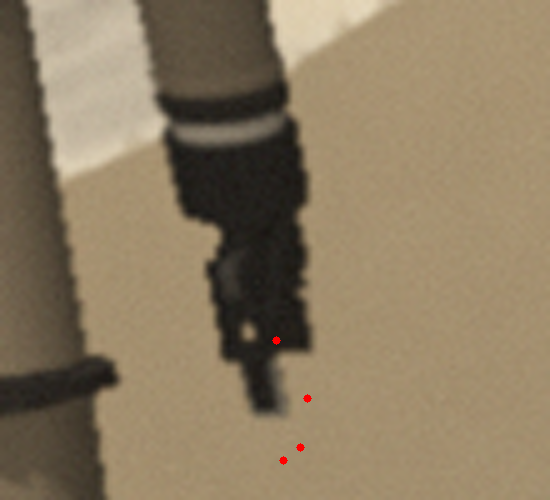

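This settles it. The real fingertips, at crop (270,412), sit about 33 mm higher along the tool axis than the reported TCP predicts, at (284,461). So the fingers shut just above the cap's dome. I'll measure the offset by gently touching the dome, whose top is at z = 0.1385.

Converted, -0.001 m / 0.5 = -0.002.

arm_command(targets=[0,0,-0.002,0,0,0,-0.002,0])

```text
t: 4.82
ee_pos: [0.4952, 0.0909, 0.1066]
ee_rot: [2.005, 2.418, 0.001]
wrist_force: [-1.1, -0.5, 0.8]
opening: 0.0002
gripper_force: 0.7
```

Converted, -0.001 m / 0.5 = -0.002.

arm_command(targets=[0,0,-0.002,0,0,0,-0.002,0])

```text
t: 5.08
ee_pos: [0.4953, 0.091, 0.1065]
ee_rot: [2.005, 2.418, 0.001]
wrist_force: [-2.2, -0.4, 6.2]
opening: 0.0002
gripper_force: 3.3
```

Converted, -0.001 m / 0.5 = -0.002.

arm_command(targets=[0,0,-0.002,0,0,0,-0.002,0])

```text
t: 5.32
ee_pos: [0.4954, 0.091, 0.1063]
ee_rot: [2.006, 2.418, 0.002]
wrist_force: [-2.9, -0.7, 11.2]
opening: -0.0
gripper_force: 5.8
```

The touch came at reported z 0.1066, so the true tip height is the reported z plus 0.032. I'll raise, open, and go down to reported z ≈ 0.0745.

Converted, 0.02 m / 0.5 = 0.04.

arm_command(targets=[0,0,0.04,0,0,0,0.04,0,0,0,0.04,0,0,0,0.04,0,0,0,0.04,0], claw=1)

```text
t: 5.95
ee_pos: [0.4946, 0.0908, 0.1238]
ee_rot: [-2.005, -2.418, 0.002]
wrist_force: [-0.1, -0.2, -0.4]
opening: 0.085
gripper_force: 0.0
```

Converted, -0.035 m / 0.5 = -0.07, -0.03 m / 0.5 = -0.06.

arm_command(targets=[0,0,-0.02,0,0,0,-0.04,0,0,0,-0.06,0,0,0,-0.07,0,0,0,-0.07,0])

```text
t: 6.58
ee_pos: [0.4946, 0.0908, 0.0888]
ee_rot: [-2.005, -2.418, 0.002]
wrist_force: [-0.3, -0.3, -0.5]
opening: 0.0855
gripper_force: 0.0
```

arm_command(targets=[0,0,-0.01,0,0,0,-0.02,0,0,0,-0.028,0,0,0,-0.028,0])

```text
t: 7.08
ee_pos: [0.4947, 0.0908, 0.075]
ee_rot: [-2.005, -2.418, 0.001]
wrist_force: [-0.1, 0.6, -0.6]
opening: 0.0853
gripper_force: 0.0
```

arm_command(targets=[0,0,0,0,0,0,0,0,0,0,0,0,0,0,0,0,0,0,0,0], claw=-1, force=40)

```text
t: 7.7
ee_pos: [0.4967, 0.0911, 0.0762]
ee_rot: [2.004, 2.416, 0.004]
wrist_force: [2.4, 0.6, 3.2]
opening: 0.0391
gripper_force: 40.4
```

Converted, 0.002 m / 0.5 = 0.004, 0.001 m / 0.5 = 0.002.

arm_command(targets=[0.004,0,0.002,0,0.004,0,0.002,0,0.004,0,0.002,0], force=60)

```text
t: 8.07
ee_pos: [0.4966, 0.091, 0.0764]
ee_rot: [-2.005, -2.418, 0.001]
wrist_force: [-0.4, 0.6, 4.0]
opening: 0.0385
gripper_force: 60.3
```

```bash
cat > s.py <<'E'
from h import *
st=ctrl.state();M=R.from_rotvec(st["ee_rot"]).as_matrix()
print({k:np.round(st[k],4).tolist() for k in("t","ee_pos","wrist_force","torque","opening","gripper_force","joint_positions")},"yaw",np.degrees(np.arctan2(M[1,1],M[0,1])).round(2))
E
python3 s.py
```

```text
{'t': 8.075, 'ee_pos': [0.4966, 0.091, 0.0764], 'wrist_force': [-0.4255, 0.6117, 4.0438], 'torque': [0.1461, -0.023, -0.0126], 'opening': 0.0385, 'gripper_force': 60.3411, 'joint_positions': [-0.5575, 0.3439, 0.4306, 1.8232, -0.1672, 1.0109, 0.1264]} yaw 10.67
```

Converted, 6 degrees / 60 = 0.1.

arm_command(targets=[0,0,0,0.05,0,0,0,0.1,0,0,0,0.1,0,0,0,0.1])

```text
t: 8.57
ee_pos: [0.4985, 0.0905, 0.0765]
ee_rot: [1.876, 2.517, 0.002]
wrist_force: [5.4, -0.8, -0.7]
opening: 0.0386
gripper_force: 60.3
```

```bash
python3 s.py
```

```text
{'t': 8.575, 'ee_pos': [0.4985, 0.0905, 0.0765], 'wrist_force': [5.431, -0.7991, -0.7498], 'torque': [-0.1093, -1.2488, -0.2933], 'opening': 0.0386, 'gripper_force': 60.2599, 'joint_positions': [-0.5411, 0.3425, 0.4106, 1.8217, -0.1583, 1.0069, 0.2222]} yaw 16.59
```

Converted, 0.0006 m / 0.5 = 0.0012, 0.0003 m / 0.5 = 0.0006, 8 degrees / 60 = 0.1333.

arm_command(targets=[0,0,0.0006,0.0667,0,0,0.0012,0.1333,0,0,0.0012,0.1333])

```text
t: 8.95
ee_pos: [0.4993, 0.0896, 0.0768]
ee_rot: [1.701, 2.637, 0.003]
wrist_force: [7.6, -0.7, -4.2]
opening: 0.0386
gripper_force: 61.5
```

```bash
python3 s.py
```

```text
{'t': 8.95, 'ee_pos': [0.4993, 0.0896, 0.0768], 'wrist_force': [7.5745, -0.7467, -4.1933], 'torque': [-0.234, -1.5556, -0.9428], 'opening': 0.0386, 'gripper_force': 61.486, 'joint_positions': [-0.5189, 0.34, 0.3845, 1.8203, -0.1471, 1.0053, 0.3495]} yaw 24.36
```

The torque climbs to -0.94 Nm and the cap doesn't rise, so that looks like the tightening direction. I'll try the other way.

Converted, -0.001 m / 0.5 = -0.002, -0.0006 m / 0.5 = -0.0012, -14 degrees / 60 = -0.2333.

arm_command(targets=[-0.002,0.001,-0.0006,-0.0833,-0.002,0.001,-0.0012,-0.1667,-0.002,0.001,-0.0012,-0.2333,-0.002,0.001,-0.0012,-0.2333])

```text
t: 9.45
ee_pos: [0.4969, 0.0904, 0.0766]
ee_rot: [2.004, 2.417, -0.0]
wrist_force: [4.8, -2.1, 1.4]
opening: 0.0384
gripper_force: 62.0
```

```bash
python3 s.py
```

```text
{'t': 9.45, 'ee_pos': [0.4969, 0.0904, 0.0766], 'wrist_force': [4.7628, -2.118, 1.4068], 'torque': [-0.4125, -0.9544, 0.0122], 'opening': 0.0384, 'gripper_force': 61.9972, 'joint_positions': [-0.559, 0.3425, 0.4315, 1.8248, -0.1647, 1.0084, 0.1248]} yaw 10.67
```

Converted, 0.001 m / 0.5 = 0.002, 0.0005 m / 0.5 = 0.001, -14 degrees / 60 = -0.2333.

arm_command(targets=[0,0,0.001,-0.1167,0,0,0.002,-0.2333,0,0,0.002,-0.2333])

```text
t: 9.82
ee_pos: [0.4962, 0.0906, 0.0775]
ee_rot: [2.283, 2.157, -0.001]
wrist_force: [4.1, -2.1, 1.6]
opening: 0.0385
gripper_force: 62.1
```

```bash
python3 s.py
```

```text
{'t': 9.825, 'ee_pos': [0.4962, 0.0906, 0.0775], 'wrist_force': [4.1084, -2.1082, 1.6013], 'torque': [-0.5172, -0.8114, 0.0218], 'opening': 0.0385, 'gripper_force': 62.0693, 'joint_positions': [-0.5971, 0.3464, 0.4802, 1.8255, -0.1843, 1.0139, -0.0998]} yaw -3.24
```

Turning clockwise gives almost no torque and the cap rises with the gripper, so it's a left-hand thread. I'll keep turning clockwise and follow the rise.

Converted, 0.002 m / 0.5 = 0.004, 0.0015 m / 0.5 = 0.003, -31 degrees / 60 = -0.5167.

arm_command(targets=[0,0,0.001,-0.1333,0,0,0.002,-0.2667,0,0,0.003,-0.4,0,0,0.004,-0.5167,0,0,0.004,-0.5167])

```text
t: 10.45
ee_pos: [0.4948, 0.0914, 0.0792]
ee_rot: [-2.775, -1.471, 0.004]
wrist_force: [0.7, -1.2, 2.9]
opening: 0.0388
gripper_force: 62.3
```

```bash
python3 s.py
```

```text
{'t': 10.45, 'ee_pos': [0.4948, 0.0914, 0.0792], 'wrist_force': [0.725, -1.1778, 2.853], 'torque': [-0.3214, -0.1308, 0.004], 'opening': 0.0388, 'gripper_force': 62.2684, 'joint_positions': [-0.6829, 0.359, 0.591, 1.827, -0.2309, 1.0272, -0.5962]} yaw -34.14
```

Converted, 0.0012 m / 0.5 = 0.0024, 0.001 m / 0.5 = 0.002, -30 degrees / 60 = -0.5.

arm_command(targets=[0,0,0.001,-0.1333,0,0,0.002,-0.2667,0,0,0.0024,-0.4,0,0,0.0024,-0.5,0,0,0.0024,-0.5])

```text
t: 11.08
ee_pos: [0.4944, 0.0924, 0.08]
ee_rot: [-3.06, -0.705, 0.005]
wrist_force: [-0.4, 0.5, 1.8]
opening: 0.0386
gripper_force: 62.1
```

```bash
python3 s.py
```

```text
{'t': 11.075, 'ee_pos': [0.4944, 0.0924, 0.08], 'wrist_force': [-0.3575, 0.4639, 1.7994], 'torque': [0.0653, 0.0773, 0.0074], 'opening': 0.0386, 'gripper_force': 62.1223, 'joint_positions': [-0.7674, 0.3788, 0.7036, 1.8287, -0.2826, 1.0394, -1.0711]} yaw -64.06
```

Converted, 0.004 m / 0.5 = 0.008, 0.003 m / 0.5 = 0.006, -3 degrees / 60 = -0.05.

arm_command(targets=[0,0,0.002,-0.05,0,0,0.006,-0.05,0,0,0.008,-0.05])

```text
t: 11.45
ee_pos: [0.4953, 0.0915, 0.0843]
ee_rot: [-3.079, -0.621, 0.002]
wrist_force: [0.0, 0.5, -0.1]
opening: 0.0384
gripper_force: 61.9
```

```bash
python3 s.py
```

```text
{'t': 11.45, 'ee_pos': [0.4953, 0.0915, 0.0843], 'wrist_force': [0.0204, 0.5109, -0.1278], 'torque': [-0.0046, -0.0315, 0.0037], 'opening': 0.0384, 'gripper_force': 61.9185, 'joint_positions': [-0.7777, 0.376, 0.7183, 1.8239, -0.283, 1.0481, -1.1235]} yaw -67.21
```

It lifts with no resistance. Next I'll raise it straight up by 65 mm.

Converted, 0.052 m / 0.5 = 0.104, 0.042 m / 0.5 = 0.084.

arm_command(targets=[0,0,0.016,0,0,0,0.036,0,0,0,0.06,0,0,0,0.084,0,0,0,0.104,0])

```text
t: 12.08
ee_pos: [0.4964, 0.0915, 0.1378]
ee_rot: [-3.08, -0.617, -0.002]
wrist_force: [-0.4, -0.3, 0.2]
opening: 0.0386
gripper_force: 61.9
```

Converted, 0.016 m / 0.5 = 0.032, 0.008 m / 0.5 = 0.016.

arm_command(targets=[0,0,0.016,0,0,0,0.032,0,0,0,0.032,0,0,0,0.032,0,0,0,0.032,0])

```text
t: 12.7
ee_pos: [0.4957, 0.0914, 0.1522]
ee_rot: [3.08, 0.617, -0.002]
wrist_force: [-0.3, 0.4, 0.2]
opening: 0.0388
gripper_force: 61.9
```

```bash
python3 s.py; python3 - <<'E'
from h import *
s=ctrl.read_camera("scene");im=s["img"][110:230,215:335,::-1];cv2.imwrite("pics/c8.png",cv2.resize(im,None,fx=5,fy=5,interpolation=cv2.INTER_CUBIC))
E
```

```text
{'t': 12.7, 'ee_pos': [0.4957, 0.0914, 0.1522], 'wrist_force': [-0.2792, 0.4056, 0.1903], 'torque': [-0.0027, 0.0604, 0.0139], 'opening': 0.0388, 'gripper_force': 61.8954, 'joint_positions': [-0.8131, 0.3001, 0.7494, 1.7314, -0.2178, 1.1965, -1.1809]} yaw -67.34
```

View pics/c8.png

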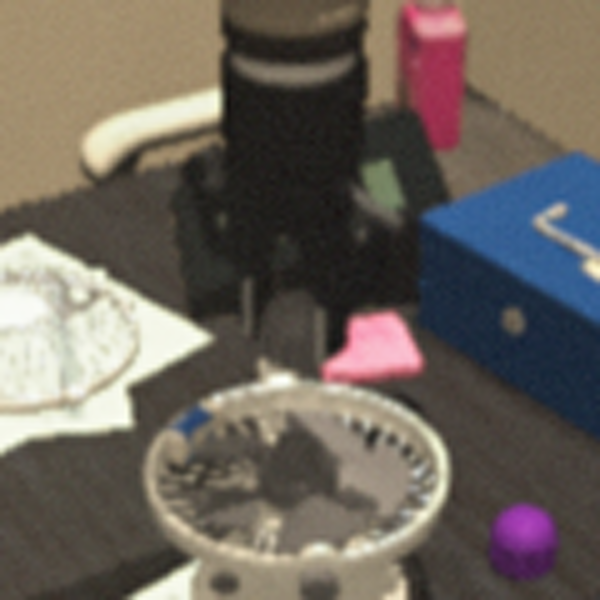

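The cap is held upright between the fingers at crop (287,330), with the bare boss below it at (300,465). Its rim is about 75 mm above the hub.

```bash
python3 -c "
from workcell import ctrl; print(ctrl.hand_in())"
```

```text
the job is handed in; nothing more can be done
None
```

The cap has a left-hand thread, so it loosens clockwise. I unscrewed it, lifted it straight off, and handed in with it held still about 75 mm above the hub; no verdict came back.

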